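# Hold a seal tester square on a jar cap

### The arm

A 7-joint arm with a two-finger parallel gripper is mounted at the origin on a cart in front of the work surface, level with it; the furniture and walls round the work are solid. World frame = base frame: x ahead of the robot, y to its left, z up, the work surface at z = 0. Lengths are in m, angles in rad, forces in N, time in s.
With the tool pointing down it reaches from about 0.375 to 0.925 m from the base axis. Payload 3.1 kg.
Tool frame: the origin (TCP) lies at the very end of the fingers, on their centre line; the grasp point (between the pads) lies 19 mm behind it; z points along the fingers, y is the line along which they close (so a half turn about z gives the same grasp; the last joint's range is limited). The gripper opens to 85 mm and grips with 20 to 120 N. Pads are 22 mm wide; open, the fingers measure 114 mm over their backs; the gripper's body (76 mm by 85 mm) begins 54 mm behind the grasp point. The pads swing forward as they close: fully open they stand 13 mm farther back than shut.
Start: joints at [1.18, 0.383, 0.044, 1.598, -0.018, 1.161, -0.05], TCP at [0.188, -0.622, 0.202] pointing down, gripper open.
Joint ranges: [-2.61, 2.61], [-0.41, 2.15], [-1.48, 1.57], [0, 2.5], [-1.57, 4.71], [0.05, 1.97], [-2.85, 2.85]. Speed limits (rad/s): [2.79, 2.79, 3.14, 3.14, 3.14, 3.14, 3.14].

### API

Orientations are given as a 3x3 rotation matrix whose columns are the frame's x, y, z axes.
In Python, from workcell import arm gives the robot as it stands.
- The arm moves only by the shell command python3 nudge.py 'ROWS' [FORCE]. ROWS is a JSON list of rows, 1 to 10 of them, each of 7 numbers: the finger opening in m, then dx, dy, dz in units of 25 mm, then a rotation vector rx, ry, rz in units of 0.2 rad; each row shifts and turns the commanded pose from where the row before left it, along the tool's axes as they then stand; what a row does not reach is not made up. A row lasts 1/8 s, in which the tool goes at most 0.0625 m and 0.188 rad, less where a joint would pass 70% of its speed; a pose out of reach is approached as far as the arm can. The fingers move at their own pace and stop on an object; FORCE is the grip in N (left out, the last holds). Time passes only in rows, so rows that do not move let the fingers close. It prints the time, the measured TCP pose, the force, the opening and the grip force at its end. Input that does not fit is refused with a message, and nothing moves.
- arm.get_obs(): the state, without advancing time (a new reading comes with each control period).
- arm.camera(name): name is "scene" or "top"; returns a dict with "pixels" (480x640x3 uint8, red, green, blue), "z_map" (480x640 float32, m along the optical axis (not along the pixel's ray), 0 where there is no reading), "mtx" (3x3 intrinsics, pixels), "k1" (the pictures are not rectified: a ray, as slopes to the right and down, at radius r is drawn at 1 + k1 r^2 times it, then the intrinsics apply), "R" (3x3) and "t" (3): a world point X has camera coordinates R X + t. Camera axes: x right, y down, z forward; pixel columns grow to the right and rows downward; lengths in m; the calibration is good to about 2 mm. A picture is of the moment at which its call begins.
- arm.finish_job(): hands the job in; it is judged then, once.
The state is a dict: "time": time; "joint_positions": joint angles; "joint_velocities": joint speeds; "effort": joint torques, N m; "tool_pos": TCP position; "eef_rot": TCP orientation; "force": force on the tool from outside, world axes, zero at the start; "wrist_torque": the same for the moment, N m; "width": finger opening in m; "finger_force": force on a finger pad.
Only numpy, scipy, OpenCV 4.12 (cv2) and the standard library are available. Lean on these libraries where they do the work, as an engineer would, in place of code of your own. Each camera call takes 0.05 s, during which the arm holds its last target. There are 200 camera calls.

### The job

Lift the yellow-handled tester out of the grey caddy and check the cap of the jar in the tilted cradle: hold the tester's sprung plunger tip on the orange dot of the cap's white disc, square to the disc, with a light push that drives the plunger about half of its travel into the nose (about 3 N). Finish while still holding the tester there in the gripper; keep it gentle on the jar, and leave the weight and the vial in the caddy and everything else where it is.

Things in the scene. Friction and masses are not known exactly. Their poses are not given: they have to be found in the camera images.
- tester: upright hand tester, 90 g, in one of the caddy's bays. Origin: on its axis under the black collar (32 mm wide, z 0 to 7 mm) that rests on the bay's floor; z up the axis. Round yellow handle 24 mm in diameter, z 7 to 87 mm (grip here), black end to 96 mm; nose 14 mm in diameter, z 0 to -18 mm, hangs in the bay's 18 mm hole: lift straight up; plunger 6 mm in diameter, tip at z = -32 mm when out
- tester_tip (a point): the end of the tester's plunger, on the tester's axis; it moves with the plunger
- plunger (a joint): how far the tester's plunger is pushed into the nose: 0 out, 0.010 m bottomed out. Spring: 0.5 N to start it, 500 N/m more, so 3 N at 0.005 m
- caddy: fixed grey caddy, 88 mm along x, 234 mm along y; origin: centre of its underside, z up. Three bays at y = -70, 0, +70 mm, floors 50 mm above the worktop, walls and dividers to 66 mm: one has the tester, the others a weight and a vial. Fingers that close along the caddy's x, high on the handle, clear the neighbours
- cradle: fixed aluminium cradle, base 125 x 130 mm, two side cheeks 76 mm high with black clamp knobs, holding a plastic cup with a capped jar. Origin: centre of its underside, z up. The jar leans towards the cradle's -x (roughly towards the robot)
- tilt (a joint): lean of the cup and jar in the cradle from upright, rad, clamped stiff; axis along the cradle's y, 55 mm above the worktop
- jar: capped jar, 86 mm in diameter, clamped in the cradle's cup and leaning with it, with a flat white disc 68 mm in diameter on its cap. Origin: centre of its underside, z along its axis, out through the cap
- dot (a point): centre of the orange dot, 18 mm in diameter, in the middle of the white disc on the jar's cap, 95 mm along the jar's axis from the jar's origin; z points out of the cap, square to it
- weight: loose brass-coloured weight, 27 mm in diameter, 52 mm high, standing in a caddy bay; origin at the centre of its underside
- vial: loose clear vial with brown contents and a blue cap, 23 mm in diameter, 60 mm high, standing in a caddy bay; origin at the centre of its underside
- cap_a: loose dark jar cap, 85 mm in diameter, 20 mm high, flat on the worktop; origin at the centre of its underside
- calculator: loose calculator, 125 x 75 x 14 mm, flat on the worktop; origin at the centre of its underside

How it is judged:
On the way:
1. the tester is lifted clear out of the caddy in the gripper (z of tester in the frame of caddy above 0.085 m and contact force between the fingers and tester above 2 N and contact force between tester and caddy below 0.05 N), for 0.2 s.
At the end, for the whole second after the job is handed in: the gripper holds the tester with the plunger tip within 9 mm of the dot's centre, the tester's axis within 0.15 rad of square to the cap, the plunger 2.5 to 7.5 mm in, 1 to 7 N on the jar, all still; the weight and the vial stand in their bays within 30 mm (distance between tester_tip and dot below 0.009 m and angle between the z axis of tester and the z axis of dot, either way round below 0.15 rad and angle between tester's own z axis and vertical below 0.8 rad and value of joint plunger between 0.0025 and 0.0075 m and contact force between tester and jar between 1 and 7 N and contact force between the fingers and tester above 2 N and linear speed of tester below 0.02 m/s and distance of each of weight, vial from where it was at the start of the episode below 0.03 m and angle between each of weight, vial's own z axis and vertical below 0.3 rad); the arm keeps its last pose, push and grip.
It fails at once if the jar is pushed with more than 15 N (contact force between any of tester, the arm and jar above 15 N).
It fails at once if another loose thing is moved by more than 40 mm (distance of any of weight, vial, cap_a, calculator from where it was at the start of the episode above 0.04 m).
It also fails if it takes over 38 s, if anything falls off the work surface, if the arm or the gripper's body presses on something with over 40 N, if the wrist force passes 120 N, or if a joint passes its speed limit or range.

## Working session

There is one attempt and no reset: what is moved stays moved. The work goes in short steps, Python scripts to look and compute and a shell command to move; the robot and the scene stay as the last step left them, time stands still between calls to the robot, and variables do not carry over. Pictures are saved under pics/ and viewed, at most 10 in all, crops included, and the job is handed in when it is done.

```bash
ls; mkdir -p pics
python3 - <<'E'
from workcell import arm
import cv2,numpy as np
for n in("scene","top"):
    c=arm.camera(n); cv2.imwrite(f"pics/{n}0.png",c["pixels"][:,:,::-1]); np.savez(f"pics/{n}0.npz",**c)
    print(n,c["mtx"].tolist(),c["k1"],(-c["R"].T@c["t"]).round(3))
o=arm.get_obs(); print(o["time"],o["tool_pos"],o["eef_rot"],o["force"],o["width"])
E
```

```text
nudge.py
pics
workcell.py
scene [[463.933816132653, 0.0, 312.5457181219026], [0.0, 463.933816132653, 237.84873247090442], [0.0, 0.0, 1.0]] -0.05728104538204948 [-0.324 -0.513  0.717]
top [[448.9328306276313, 0.0, 319.7625222286627], [0.0, 448.9328306276313, 236.6115854019479], [0.0, 0.0, 1.0]] -0.08710545732711929 [ 0.35  -0.021  1.19 ]
0.1 [ 0.18737279 -0.62143727  0.20048528] [[ 9.57417056e-01  2.88707460e-01 -7.63963815e-04]
 [ 2.88708461e-01 -9.57414357e-01  2.27433275e-03]
 [-7.48130928e-05 -2.39804779e-03 -9.99997122e-01]] [-0.86481969  0.27390915  0.12506872] 0.08530679704309932
```

View pics/scene0.png

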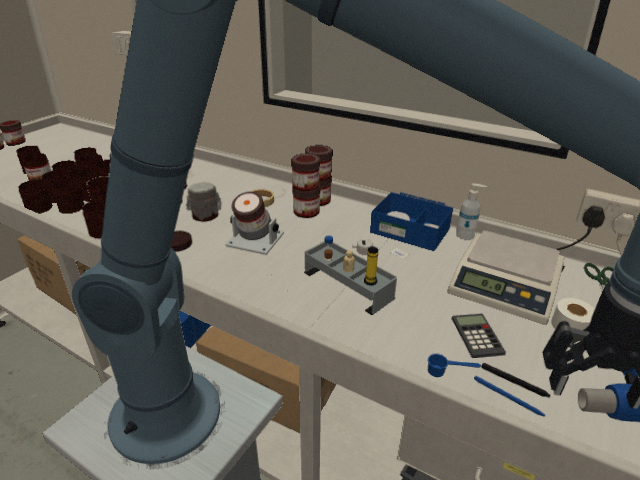

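View pics/top0.png

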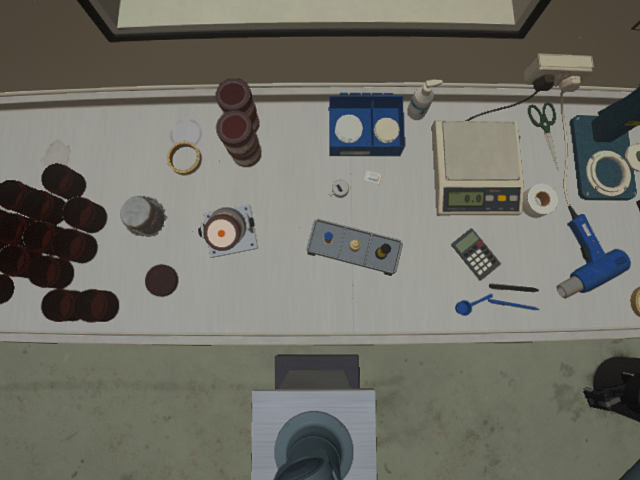

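The top view shows the tester at about (384,250), in the right bay of the caddy centred near (355,246), and the dot at (222,233). In the scene view the tester is at about (371,266) and the dot at (247,202). I'll enlarge these areas and fit planes.

```bash
cat > h.py <<'E'
import numpy as np,cv2
def load(n): return dict(np.load(f"pics/{n}.npz"))
def world(c,u,v,z=None,wz=None):
    K=c["mtx"]; k=float(c["k1"]); d=(np.array([u,v],float)-K[:2,2])/K[0,0]
    s=d.copy()
    for _ in range(20): s=d/(1+k*(s@s))
    r=np.array([*s,1]); R,t=c["R"],c["t"]
    o=-R.T@t; w=R.T@r
    if wz is not None: return o+w*(wz-o[2])/w[2]
    if z is None: z=c["z_map"][int(round(v)),int(round(u))]
    return o+w*z
E
python3 - <<'E'
from h import *
t=load("top0");s=load("scene0")
a=cv2.resize(t["pixels"][200:290,300:420],None,fx=5,fy=5,interpolation=2)[:, :, ::-1]
b=cv2.resize(t["pixels"][195:265,190:265],None,fx=5,fy=5,interpolation=2)[:, :, ::-1]
img=np.zeros((450,600,3),np.uint8);cv2.imwrite("pics/c1.png",a)
e=cv2.resize(s["pixels"][225:315,295:415],None,fx=5,fy=5,interpolation=2)[:, :, ::-1]
cv2.imwrite("pics/c2.png",e)
for n,c,box in(("top",t,(190,265,195,265)),("scene",s,(220,290,180,255))):
    p=c["pixels"].astype(int);u0,u1,v0,v1=box
    vv,uu=np.mgrid[v0:v1,u0:u1];q=p[v0:v1,u0:u1]
    org=(q[...,0]>150)&(q[...,0]-q[...,2]>90)
    uo,vo=uu[org].mean(),vv[org].mean()
    wh=(q.min(-1)>150)&(np.hypot(uu-uo,vv-vo)<14)
    m=(org|wh)&(np.hypot(uu-uo,vv-vo)<10)
    P=np.array([world(c,u,v) for u,v in zip(uu[m],vv[m]) if c["z_map"][v,u]>0])
    med=np.median(P,0);
    for _ in range(4):
        g=P.mean(0);nrm=np.linalg.svd(P-g)[2][2];P=P[np.abs((P-g)@nrm)<.006]
    nrm*=np.sign(nrm[2])
    o=-c["R"].T@c["t"];w=world(c,uo,vo,1)-o; D=o+w*((g-o)@nrm)/(w@nrm)
    print(n,org.sum(),(uo,vo),"dot",D.round(4),"n",nrm.round(3),"tilt",np.arccos(nrm[2]),len(P),np.std((P-g)@nrm))
for u,v in((384,250),(355,243),(328,238)): print(world(t,u,v))
E
```

```text
top 39 (np.float64(220.87179487179486), np.float64(233.12820512820514)) dot [0.5379 0.2175 0.1384] n [-0.367 -0.063  0.928] tilt 0.38172936356447124 289 0.002029922621551002
scene 23 (np.float64(246.3913043478261), np.float64(201.95652173913044)) dot [0.537  0.2175 0.1384] n [-0.348 -0.055  0.936] tilt 0.35955956796771016 272 0.0017019607907384424
[ 0.49312046 -0.16935732  0.14896551]
[ 0.5172055  -0.10511917  0.10348877]
[ 0.52865319 -0.03893375  0.1121732 ]
```

View pics/c1.png

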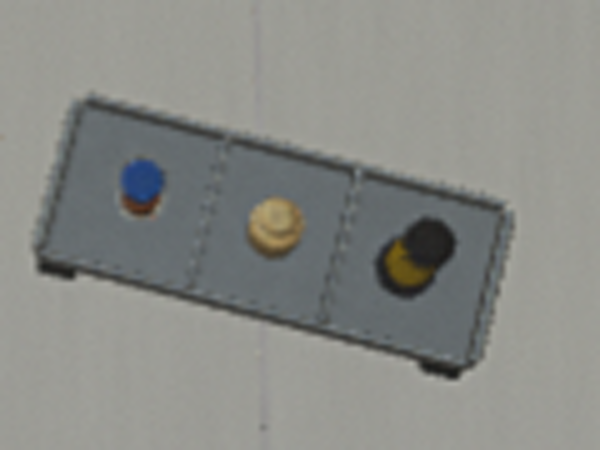

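View pics/c2.png

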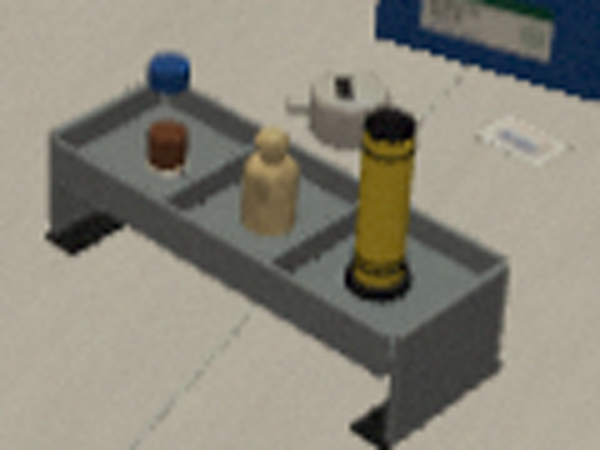

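The top crop shows the tester's black end at about (430,242) and its collar at (403,268). The caddy corners are at (85,98), (510,208), (475,365) and (38,252). In the scene crop the tester's top is at (388,125) and its collar at (378,278).

Run:
```python
from h import *
t=load("top0");s=load("scene0")
print([world(t,300+u/5,200+v/5,wz=z)[:2].round(4) for u,v,z in((430,242,.146),(403,268,.057))])
print([world(s,295+u/5,225+v/5,wz=z)[:2].round(4) for u,v,z in((388,125,.146),(378,278,.053))])
C=np.array([world(t,300+u/5,200+v/5,wz=.066)[:2] for u,v in((85,98),(510,208),(475,365),(38,252))]);print(C,C.mean(0))
d=(C[0]-C[1]+C[3]-C[2]);yaw=np.arctan2(-d[0],d[1]);print("caddy yaw",yaw, "tester pred",C.mean(0)-.07*d/np.linalg.norm(d))
# caddy floor / collar via depth
from workcell import arm
o=arm.get_obs();R=o["eef_rot"];print(o["tool_pos"],np.arctan2(R[1,1],R[0,1]),o["joint_positions"])
```

```text
[array([ 0.4973, -0.1746]), array([ 0.4966, -0.1735])]
[array([ 0.4877, -0.1787]), array([ 0.4974, -0.1761])]
[[ 0.58417937 -0.01202179]
 [ 0.52568891 -0.22769965]
 [ 0.44598851 -0.20718663]
 [ 0.50489119  0.01217206]] [ 0.515187 -0.108684]
caddy yaw -0.26356886409166397 tester pred [ 0.49695005 -0.17626664]
[ 0.18737279 -0.62143727  0.20048528] -1.277918925046371 [ 1.18018895  0.38377682  0.04381251  1.59944268 -0.01794706  1.16116394
 -0.04991291]
```
Tester at (0.497,-0.175). Axis: caddy x = (cos(-.264), sin(-.264)) = (.965,-.261). Tool y should be along ±(.965,-.261): currently tool y = (.2887,-.957), yaw -1.278. Target -0.264 (rotation +1.014 about world z; = -1.014 about tool z as tool z down). 

The manual's scale: shifts go in units of 25 mm and turns go in units of 0.2 rad. Converting my numbers, 0.0425 m is 1.7, -0.0338 m is -1.352.

```bash
python3 nudge.py '[[0.085,1.7,-1.352,-0.16,0,0,0],[0.085,1.7,-1.352,-0.16,0,0,0],[0.085,1.7,-1.352,-0.16,0,0,0],[0.085,1.7,-1.352,-0.16,0,0,0],[0.085,1.7,-1.352,-0.16,0,0,0],[0.085,1.7,-1.352,-0.16,0,0,0],[0.085,1.7,-1.352,-0.16,0,0,0],[0.085,1.7,-1.352,-0.16,0,0,0],[0.085,1.7,-1.352,-0.16,0,0,0],[0.085,1.7,-1.352,-0.16,0,0,0]]'
python3 nudge.py '[[0.085,0,0,0,0,0,-0.845],[0.085,0,0,0,0,0,-0.845],[0.085,0,0,0,0,0,-0.845],[0.085,0,0,0,0,0,-0.845],[0.085,0,0,0,0,0,-0.845],[0.085,0,0,0,0,0,-0.845],[0.085,0,0,0,0,0,0]]'
```

```bash
cat > s.py <<'E'
from h import *
from workcell import arm
def st():
    o=arm.get_obs();print(round(o["time"],2),o["tool_pos"].round(4),o["eef_rot"].round(3).tolist(),"F",np.round(o["force"],2),"w",round(o["width"],4),np.round(o["finger_force"],1),np.round(o["joint_positions"],2));return o
def rel(o,p): print("tool delta",(o["eef_rot"].T@(np.array(p)-o["tool_pos"])).round(4))
E
python3 -c "
from s import *
o=st();rel(o,[.497,-.1755,.096])"
```

```text
time: 1.35
tool_pos: [0.4973, -0.1745, 0.2415]
eef_rot: [[0.958, 0.288, -0.001], [0.288, -0.958, -0.0], [-0.001, -0.0, -1.0]]
force: [0.9, 0.4, -0.7]
width: 0.085
finger_force: 0.0
time: 2.22
tool_pos: [0.4965, -0.176, 0.2412]
eef_rot: [[0.263, 0.965, -0.001], [0.965, -0.263, 0.0], [0.0, -0.001, -1.0]]
force: [1.0, 0.6, -0.7]
width: 0.0854
finger_force: 0.0
2.23 [ 0.4965 -0.176   0.2412] [[0.263, 0.965, -0.001], [0.965, -0.263, 0.0], [0.0, -0.001, -1.0]] F [ 1.03  0.59 -0.73] w 0.0854 0.0 [ 0.64  0.14 -0.41  1.83  0.06  1.18 -0.05]
tool delta [0.0006 0.0005 0.1452]
```

To row units: 0.04 m is 1.6, 0.035 m is 1.4.

```bash
python3 nudge.py '[[0.085,0,0,1.6,0,0,0],[0.085,0,0,1.6,0,0,0],[0.085,0,0,1.4,0,0,0],[0.085,0,0,0.8,0,0,0],[0.085,0,0,0.4,0,0,0],[0.085,0,0,0,0,0,0]]'
python3 nudge.py '[[0.015,0,0,0,0,0,0],[0.015,0,0,0,0,0,0],[0.015,0,0,0,0,0,0],[0.015,0,0,0,0,0,0],[0.015,0,0,0,0,0,0],[0.015,0,0,0,0,0,0]]' 40
python3 - <<'E'
from s import *
o=st()
for n in("scene","top"):
    c=arm.camera(n);np.savez(f"pics/{n}1.npz",**c)
s=load("scene1")["pixels"][190:320,290:450]
cv2.imwrite("pics/c3.png",cv2.resize(s,None,fx=4,fy=4,interpolation=2)[:,:,::-1])
E
```

```text
time: 2.98
tool_pos: [0.4966, -0.1759, 0.0963]
eef_rot: [[0.262, 0.965, -0.001], [0.965, -0.262, 0.0], [0.0, -0.001, -1.0]]
force: [0.2, 0.3, 0.3]
width: 0.0854
finger_force: 0.0
time: 3.72
tool_pos: [0.4977, -0.1763, 0.0975]
eef_rot: [[0.261, 0.965, 0.001], [0.965, -0.261, -0.001], [-0.0, 0.001, -1.0]]
force: [0.2, 0.0, 3.7]
width: 0.0226
finger_force: 39.5
3.73 [ 0.4977 -0.1763  0.0975] [[0.261, 0.965, 0.001], [0.965, -0.261, -0.001], [-0.0, 0.001, -1.0]] F [0.16 0.04 3.69] w 0.0226 39.5 [ 0.61  0.31 -0.39  1.97  0.15  0.9  -0.13]
```

View pics/c3.png

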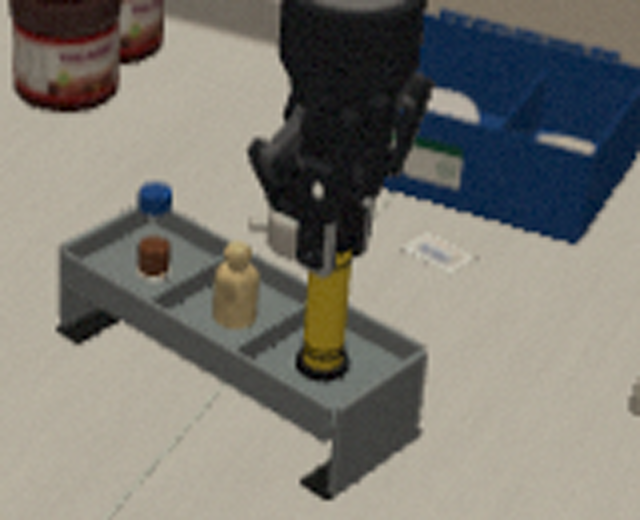

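The fingers hold the tester near its top. In the crop the finger's end is at about (325,268) and the collar at (322,365). I'll compare those with the projected points.

```bash
cat >> h.py <<'E'
def proj(c,X):
    q=c["R"]@np.array(X)+c["t"];s=q[:2]/q[2];s=s*(1+float(c["k1"])*(s@s));return s*c["mtx"][0,0]+c["mtx"][:2,2]
E
python3 - <<'E'
from h import *
c=load("scene1")
f=lambda X:((proj(c,X)-[290,190])*4).round(0)
for z in(.05,.057,.0975,.117,.137,.146): print(z,f([.4977,-.1763,z]), f([.4977-.02*.965,-.1763+.02*.26,z]))
for z in(.146,.107): print(world(c,290+322/4,190+365/4,wz=.053))
for q in((325,262),(322,240),(330,300),(325,340),(330,362)):
  print(q,world(c,290+q[0]/4,190+q[1]/4).round(4))
E
```

```text
0.05 [323. 366.] [300. 381.]
0.057 [323. 357.] [301. 371.]
0.0975 [328. 301.] [306. 315.]
0.117 [330. 273.] [308. 287.]
0.137 [333. 244.] [310. 257.]
0.146 [334. 230.] [311. 244.]
[ 0.49501386 -0.17693796  0.053     ]
[ 0.49501386 -0.17693796  0.053     ]
(325, 262) [ 0.4797 -0.1799  0.1362]
(322, 240) [ 0.4804 -0.1767  0.1495]
(330, 300) [ 0.4886 -0.1811  0.1053]
(325, 340) [ 0.4895 -0.1798  0.0759]
(330, 362) [ 0.4912 -0.1834  0.0602]
```

Run:
```python
from h import *
c=load("scene1")
p=c["pixels"][225:290,345:405]; 
a=cv2.resize(p,None,fx=8,fy=8,interpolation=cv2.INTER_NEAREST)[:,:,::-1].astype(float)
cv2.imwrite("pics/c4.png",np.clip(a*1.8,0,255))
for v in range(240,266,2):
  print(v,[tuple(world(c,u,v)[[0,2]].round(3)) for u in(362,366,370,374,378,382)])
```

```text
240 [(np.float64(0.443), np.float64(0.194)), (np.float64(0.454), np.float64(0.19)), (np.float64(0.472), np.float64(0.181)), (np.float64(0.478), np.float64(0.18)), (np.float64(0.508), np.float64(0.162)), (np.float64(0.512), np.float64(0.163))]
242 [(np.float64(0.456), np.float64(0.18)), (np.float64(0.452), np.float64(0.186)), (np.float64(0.472), np.float64(0.175)), (np.float64(0.478), np.float64(0.174)), (np.float64(0.507), np.float64(0.158)), (np.float64(0.511), np.float64(0.158))]
244 [(np.float64(0.666), np.float64(0.029)), (np.float64(0.455), np.float64(0.179)), (np.float64(0.475), np.float64(0.168)), (np.float64(0.51), np.float64(0.147)), (np.float64(0.505), np.float64(0.154)), (np.float64(0.511), np.float64(0.153))]
246 [(np.float64(0.659), np.float64(0.028)), (np.float64(0.455), np.float64(0.174)), (np.float64(0.477), np.float64(0.162)), (np.float64(0.482), np.float64(0.162)), (np.float64(0.509), np.float64(0.146)), (np.float64(0.512), np.float64(0.147))]
248 [(np.float64(0.662), np.float64(0.019)), (np.float64(0.474), np.float64(0.156)), (np.float64(0.478), np.float64(0.156)),
[... 1490 characters left out ...]
oat64(0.118)), (np.float64(0.657), np.float64(0.001)), (np.float64(0.662), np.float64(0.001))]
262 [(np.float64(0.554), np.float64(0.055)), (np.float64(0.552), np.float64(0.06)), (np.float64(0.485), np.float64(0.114)), (np.float64(0.491), np.float64(0.113)), (np.float64(0.649), np.float64(-0.0)), (np.float64(0.654), np.float64(0.001))]
264 [(np.float64(0.551), np.float64(0.051)), (np.float64(0.552), np.float64(0.054)), (np.float64(0.487), np.float64(0.107)), (np.float64(0.492), np.float64(0.107)), (np.float64(0.639), np.float64(0.001)), (np.float64(0.642), np.float64(0.003))][ WARN:0@0.093] global loadsave.cpp:1063 imwrite_ Unsupported depth image for selected encoder is fallbacked to CV_8U.
```

View pics/c4.png

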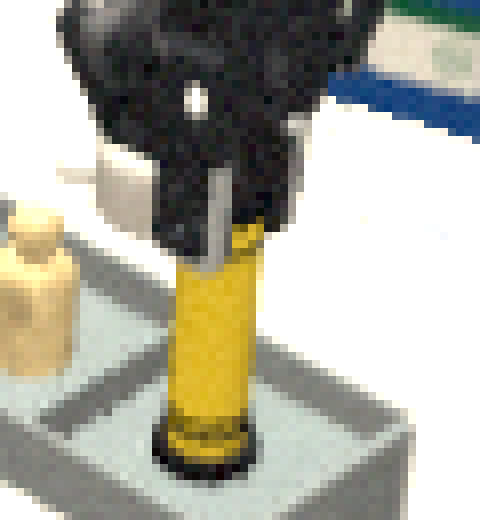

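The finger ends are really at about z = 0.128, roughly 30 mm higher than the reported TCP, so the grip is too near the tester's top. I'll open, go 25 mm lower and grip again.

To row units: 0.01 m is 0.4, 0.005 m is 0.2.

```bash
python3 nudge.py '[[0.085,0,0,0,0,0,0],[0.085,0,0,0,0,0,0],[0.085,0,0,0,0,0,0],[0.085,0,0,0,0,0,0],[0.085,0,0,0.4,0,0,0],[0.085,0,0,0.4,0,0,0],[0.085,0,0,0.2,0,0,0],[0.085,0,0,0,0,0,0]]'
python3 nudge.py '[[0.015,0,0,0,0,0,0],[0.015,0,0,0,0,0,0],[0.015,0,0,0,0,0,0],[0.015,0,0,0,0,0,0],[0.015,0,0,0,0,0,0],[0.015,0,0,0,0,0,0]]' 40
python3 - <<'E'
from s import *
o=st();c=arm.camera("scene");np.savez("pics/scene2.npz",**c)
for v in range(244,280,2):
  print(v,[(u,*world(c,u,v)[[0,2]].round(3)) for u in(366,369,371)])
E
```

```text
time: 4.82
tool_pos: [0.4963, -0.1758, 0.0709]
eef_rot: [[0.261, 0.965, -0.002], [0.965, -0.261, 0.001], [0.0, -0.002, -1.0]]
force: [-0.8, -0.7, -0.5]
width: 0.0855
finger_force: 0.0
time: 5.58
tool_pos: [0.4972, -0.1761, 0.0721]
eef_rot: [[0.261, 0.965, 0.001], [0.965, -0.261, -0.0], [-0.0, 0.001, -1.0]]
force: [-0.2, -0.2, 1.5]
width: 0.0235
finger_force: 39.1
5.58 [ 0.4972 -0.1761  0.0721] [[0.261, 0.965, 0.001], [0.965, -0.261, -0.0], [-0.0, 0.001, -1.0]] F [-0.22 -0.23  1.49] w 0.0235 39.1 [ 0.6   0.34 -0.38  1.98  0.17  0.85 -0.14]
244 [(366, np.float64(0.482), np.float64(0.16)), (369, np.float64(0.472), np.float64(0.17)), (371, np.float64(0.472), np.float64(0.171))]
246 [(366, np.float64(0.484), np.float64(0.154)), (369, np.float64(0.669), np.float64(0.027)), (371, np.float64(0.473), np.float64(0.165))]
248 [(366, np.float64(0.458), np.float64(0.167)), (369, np.float64(0.491), np.float64(0.146)), (371, np.float64(0.473), np.float64(0.16))]
250 [(366, np.float64(0.458), np.float64(0.162)), (369, np.float64(0.47), np.float64(0.155)), (371, np.float64(0.473), np.float64(0.155))]
[... 1248 characters left out ...]
))]
270 [(366, np.float64(0.49), np.float64(0.085)), (369, np.float64(0.485), np.float64(0.091)), (371, np.float64(0.486), np.float64(0.092))]
272 [(366, np.float64(0.487), np.float64(0.081)), (369, np.float64(0.487), np.float64(0.084)), (371, np.float64(0.489), np.float64(0.084))]
274 [(366, np.float64(0.49), np.float64(0.073)), (369, np.float64(0.487), np.float64(0.079)), (371, np.float64(0.487), np.float64(0.08))]
276 [(366, np.float64(0.488), np.float64(0.069)), (369, np.float64(0.486), np.float64(0.074)), (371, np.float64(0.486), np.float64(0.075))]
278 [(366, np.float64(0.484), np.float64(0.067)), (369, np.float64(0.488), np.float64(0.066)), (371, np.float64(0.488), np.float64(0.068))]
```

To row units: -0.03 m is -1.2, -0.04 m is -1.6.

```bash
python3 nudge.py '[[0.015,0,0,-0.8,0,0,0],[0.015,0,0,-1.2,0,0,0],[0.015,0,0,-1.6,0,0,0],[0.015,0,0,-1.6,0,0,0],[0.015,0,0,-1.6,0,0,0],[0.015,0,0,-0.4,0,0,0],[0.015,0,0,0,0,0,0],[0.015,0,0,0,0,0,0]]'
python3 - <<'E'
from s import *
o=st();c=arm.camera("scene");np.savez("pics/scene3.npz",**c)
R=o["eef_rot"]
print("predicted tip px",proj(c,o["tool_pos"]+R[:,2]*.054),"collar",proj(c,o["tool_pos"]+R[:,2]*.0185),"top",proj(c,o["tool_pos"]-R[:,2]*.074))
s=c["pixels"][150:250,300:440]
cv2.imwrite("pics/c5.png",cv2.resize(s,None,fx=5,fy=5,interpolation=2)[:,:,::-1])
# target: tool z=-n, tool y stays near horizontal yaw -> minimal rotation
n=np.array([-.358,-.059,.932]);n/=np.linalg.norm(n)
from scipy.spatial.transform import Rotation as Ro
z=R[:,2];v=np.cross(z,-n);ang=np.arcsin(np.linalg.norm(v));rv=v/np.linalg.norm(v)*ang
print("world rv",rv,"tool rv",R.T@rv,ang)
R2=Ro.from_rotvec(rv).as_matrix()@R
D=np.array([.5375,.2175,.1384])
P=D+n*(.054+.06);print("standoff TCP",P, "tool delta(before rot)",R.T@(P-o["tool_pos"]))
E
```

```text
time: 6.62
tool_pos: [0.4954, -0.1757, 0.2494]
eef_rot: [[0.261, 0.965, -0.004], [0.965, -0.261, 0.002], [0.0, -0.004, -1.0]]
force: [-0.8, 0.6, -0.7]
width: 0.0232
finger_force: 39.6
6.62 [ 0.4954 -0.1757  0.2494] [[0.261, 0.965, -0.004], [0.965, -0.261, 0.002], [0.0, -0.004, -1.0]] F [-0.76  0.55 -0.69] w 0.0232 39.6 [ 0.64  0.13 -0.41  1.82  0.06  1.2  -0.05]
predicted tip px [374.26796349 229.22411939] collar [375.46683792 215.07319288] top [378.771802   175.65246633]
world rv [ 0.05892559 -0.37032662 -0.00080892] tool rv [-3.42127586e-01  1.53503753e-01  2.16840434e-19] 0.37498624941270126
standoff TCP [0.49669349 0.2107749  0.24463371] tool delta(before rot) [ 0.37337891 -0.09954429  0.00534851]
```

View pics/c5.png

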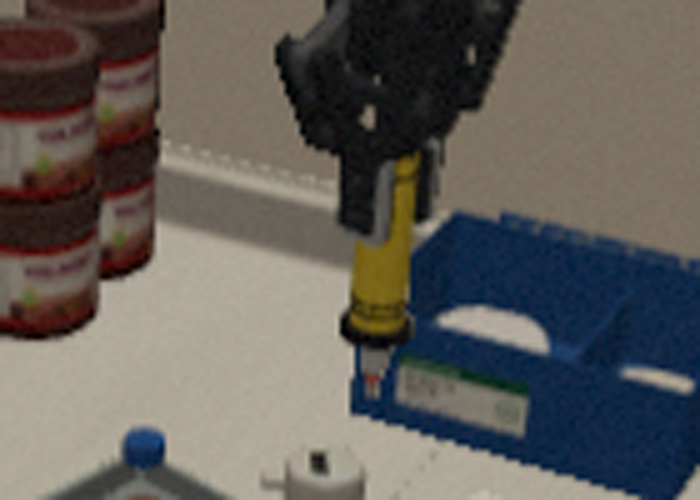

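The crop shows the tester hanging straight from the gripper, clear of the caddy. Its tip is at about (373,398), full-image (374.6,229.6), which matches the prediction to within 0.5 px.

To row units: 0.0415 m is 1.66, 0.0267 m is 1.068.

```bash
python3 nudge.py '[[0.015,1.068,-0.284,0,0,0,0],[0.015,1.66,-0.444,0,0,0,0],[0.015,1.66,-0.444,0,0,0,0],[0.015,1.66,-0.444,0,0,0,0],[0.015,1.66,-0.444,0,0,0,0],[0.015,1.66,-0.444,0,0,0,0],[0.015,1.66,-0.444,0,0,0,0],[0.015,1.66,-0.444,0,0,0,0],[0.015,1.66,-0.444,0,0,0,0],[0.015,0.588,-0.144,0.2,0,0,0]]'
python3 nudge.py '[[0.015,0,0,0,0,0,0],[0.015,0,0,0,-0.57,0.256,0],[0.015,0,0,0,-0.57,0.256,0],[0.015,0,0,0,-0.57,0.256,0],[0.015,0,0,0,0,0,0],[0.015,0,0,0,0,0,0],[0.015,0,0,0,0,0,0]]'
cat > look.py <<'E'
import sys
from s import *
tag=sys.argv[1]
o=st();R=o["eef_rot"];n=np.array([-.358,-.059,.932]);n/=np.linalg.norm(n)
D=np.array([.5375,.2175,.1384]);tip=o["tool_pos"]+R[:,2]*.054
z=R[:,2];v=np.cross(z,-n);print("ang err tool",(R.T@v).round(4),"tip->dot tool",(R.T@(D-tip)).round(4))
ims=[]
for nme,w in(("scene",2),("top",3)):
    c=arm.camera(nme);np.savez(f"pics/{nme}_{tag}.npz",**c)
    q=proj(c,D).round().astype(int);u,v=q
    print(nme,"dot",proj(c,D).round(1),"tip",proj(c,tip).round(1),"top",proj(c,o["tool_pos"]-z*.074).round(1),"crop origin",u-32,v-60)
    ims.append(cv2.resize(c["pixels"][v-60:v+30,u-32:u+32],None,fx=6,fy=6,interpolation=2)[:,:,::-1])
cv2.imwrite(f"pics/{tag}.png",np.hstack(ims))
E
python3 look.py L1
```

```text
time: 7.92
tool_pos: [0.4968, 0.214, 0.2459]
eef_rot: [[0.256, 0.967, -0.002], [0.967, -0.256, 0.002], [0.001, -0.002, -1.0]]
force: [0.7, -0.8, -1.6]
width: 0.0231
finger_force: 39.6
time: 8.8
tool_pos: [0.5003, 0.2104, 0.248]
eef_rot: [[0.234, 0.902, 0.362], [0.96, -0.273, 0.059], [0.152, 0.334, -0.93]]
force: [0.3, 0.9, -1.1]
width: 0.0231
finger_force: 39.6
8.8 [0.5003 0.2104 0.248 ] [[0.234, 0.902, 0.362], [0.96, -0.273, 0.059], [0.152, 0.334, -0.93]] F [ 0.25  0.92 -1.13] w 0.0231 39.6 [ 0.22 -0.07 -0.74  2.06  0.12  0.78 -0.87]
ang err tool [ 0.0044 -0.0011 -0.    ] tip->dot tool [-0.0011 -0.0049  0.0618]
scene dot [246.5 201.9] tip [241.8 184.7] top [228.2 147.4] crop origin 214 142
top dot [220.9 233.3] tip [216.6 236.4] top [205.8 249.5] crop origin 189 173
```

View pics/L1.png

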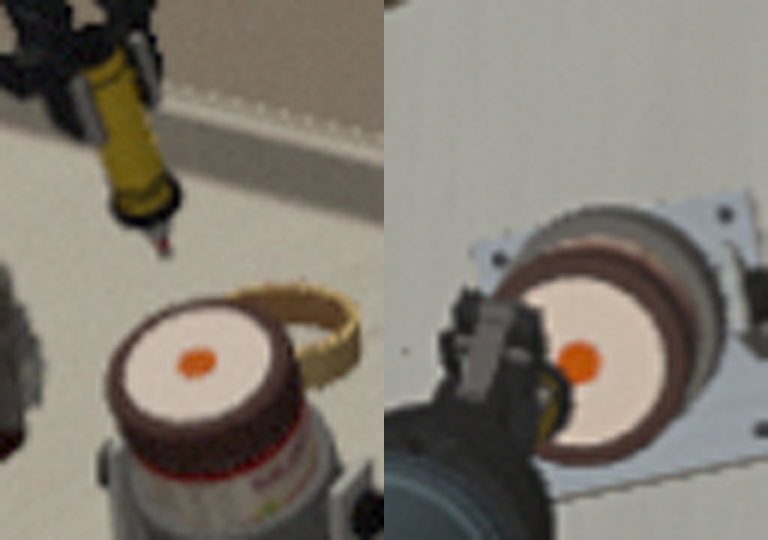

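Left crop: the tip is at about (167,255), full-image (241.8,184.5), exactly as predicted and above the dot at (197,362). The tool axis is square to the disc within 0.005 rad, so I'll centre and approach.

To row units: 0.01 m is 0.4, -0.005 m is -0.2, -0.001 rad is -0.005.

```bash
python3 nudge.py '[[0.015,-0.04,-0.2,0.4,0.022,-0.005,0],[0.015,0,0,0.6,0,0,0],[0.015,0,0,0.6,0,0,0],[0.015,0,0,0.32,0,0,0],[0.015,0,0,0,0,0,0],[0.015,0,0,0,0,0,0],[0.015,0,0,0,0,0,0]]'
python3 look.py L2
```

```text
time: 9.78
tool_pos: [0.5111, 0.2138, 0.201]
eef_rot: [[0.233, 0.904, 0.359], [0.961, -0.271, 0.058], [0.15, 0.331, -0.932]]
force: [-0.3, 0.2, -0.3]
width: 0.0233
finger_force: 39.6
9.78 [0.5111 0.2138 0.201 ] [[0.233, 0.904, 0.359], [0.961, -0.271, 0.058], [0.15, 0.331, -0.932]] F [-0.31  0.21 -0.34] w 0.0233 39.6 [ 0.21  0.03 -0.76  2.09  0.25  0.7  -0.98]
ang err tool [0.0009 0.0006 0.    ] tip->dot tool [0.0003 0.0021 0.014 ]
scene dot [246.5 201.9] tip [244.7 198.9] top [231.8 163.8] crop origin 214 142
top dot [220.9 233.3] tip [219.9 235.3] top [210.  247.3] crop origin 189 173
```

View pics/L2.png

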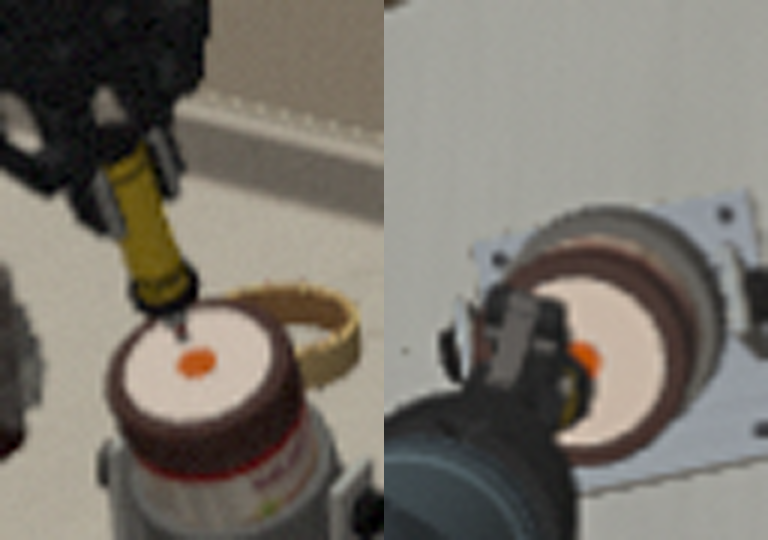

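The tip is at about (184,338), full-image (244.7,198.3), and in line with the dot, with about 14 mm left to contact.

```bash
cat > f.py <<'E'
from s import *
o=arm.get_obs();R=o["eef_rot"];D=np.array([.5375,.2175,.1384])
print(round(o["time"],2),"Ftool",(R.T@o["force"]).round(2),"tip->dot",(R.T@(D-o["tool_pos"]-R[:,2]*.054)).round(4))
E
for k in 1 2 3; do python3 nudge.py '[[0.015,0,0,0,0,0,0]]' >/dev/null; python3 f.py; done
python3 nudge.py '[[0.015,0,0.08,0.16,0,0,0],[0.015,0,0,0.16,0,0,0],[0.015,0,0,0.12,0,0,0],[0.015,0,0,0,0,0,0],[0.015,0,0,0,0,0,0]]' >/dev/null; python3 f.py
for k in 1 2 3; do python3 nudge.py '[[0.015,0,0,0,0,0,0]]' >/dev/null; python3 f.py; done
```

```text
10.0 Ftool [-0.03 -0.51  0.61] tip->dot [0.0007 0.0024 0.0137]
10.12 Ftool [-0.79 -1.26  1.08] tip->dot [0.0008 0.0025 0.0136]
10.25 Ftool [ 0.33 -0.79  0.82] tip->dot [0.0008 0.0027 0.0134]
10.88 Ftool [ 0.44 -0.83  0.33] tip->dot [0.0007 0.0008 0.0024]
11.0 Ftool [-0.35 -1.43  0.64] tip->dot [0.0006 0.0006 0.0025]
11.12 Ftool [-0.14 -0.66  0.14] tip->dot [0.0007 0.0006 0.0026]
11.25 Ftool [-0.66 -1.23  1.64] tip->dot [0.0007 0.0006 0.0025]
```

To row units: 0.002 m is 0.08.

```bash
python3 nudge.py '[[0.015,0,0,0.08,0,0,0],[0.015,0,0,0.08,0,0,0],[0.015,0,0,0,0,0,0],[0.015,0,0,0,0,0,0]]' >/dev/null; python3 f.py
for k in 1 2 3; do python3 nudge.py '[[0.015,0,0,0,0,0,0]]' >/dev/null; python3 f.py; done
python3 nudge.py '[[0.015,0,0,0.08,0,0,0],[0.015,0,0,0,0,0,0],[0.015,0,0,0,0,0,0]]' >/dev/null; python3 f.py
for k in 1 2 3; do python3 nudge.py '[[0.015,0,0,0,0,0,0]]' >/dev/null; python3 f.py; done
```

```text
11.75 Ftool [-0.01  0.01  0.93] tip->dot [ 0.0007  0.0006 -0.0015]
11.88 Ftool [ 0.36 -0.54 -0.01] tip->dot [ 0.0007  0.0006 -0.0015]
12.0 Ftool [-0.12 -1.   -0.17] tip->dot [ 0.0007  0.0006 -0.0015]
12.12 Ftool [-0.65  0.2  -0.15] tip->dot [ 0.0007  0.0006 -0.0015]
12.5 Ftool [-0.8  -0.16 -1.04] tip->dot [ 0.0007  0.0005 -0.0035]
12.62 Ftool [-0.26  0.53 -0.51] tip->dot [ 0.0007  0.0006 -0.0035]
12.75 Ftool [-0.88 -0.63 -1.4 ] tip->dot [ 0.0007  0.0006 -0.0035]
12.88 Ftool [-0.64  0.68 -1.76] tip->dot [ 0.0007  0.0006 -0.0035]
```

```bash
python3 nudge.py '[[0.015,0,0,0.04,0,0,0],[0.015,0,0,0.052,0,0,0],[0.015,0,0,0,0,0,0],[0.015,0,0,0,0,0,0]]' >/dev/null; python3 f.py
for k in 1 2 3 4 5; do python3 nudge.py '[[0.015,0,0,0,0,0,0]]' >/dev/null; python3 f.py; done; python3 look.py L3
```

```text
13.38 Ftool [-1.4  -0.64 -1.84] tip->dot [ 0.0007  0.0006 -0.0058]
13.5 Ftool [-1.16 -0.17 -1.46] tip->dot [ 0.0007  0.0006 -0.0058]
13.62 Ftool [-0.05  0.64 -2.34] tip->dot [ 0.0007  0.0006 -0.0058]
13.75 Ftool [ 0.86  0.49 -2.74] tip->dot [ 0.0007  0.0006 -0.0058]
13.88 Ftool [ 0.42  0.61 -2.76] tip->dot [ 0.0007  0.0006 -0.0058]
14.0 Ftool [-0.    1.01 -2.19] tip->dot [ 0.0007  0.0006 -0.0058]
14.0 [0.5196 0.2142 0.183 ] [[0.233, 0.904, 0.358], [0.961, -0.271, 0.058], [0.149, 0.33, -0.932]] F [ 0.13 -0.4   2.38] w 0.0232 39.7 [ 0.19  0.08 -0.76  2.1   0.31  0.67 -1.03]
ang err tool [-0.0001  0.001   0.    ] tip->dot tool [ 0.0007  0.0006 -0.0058]
scene dot [246.5 201.9] tip [247.  203.6] top [234.6 169.3] crop origin 214 142
top dot [220.9 233.3] tip [221.5 233.1] top [212.1 244.6] crop origin 189 173
```

View pics/L3.png

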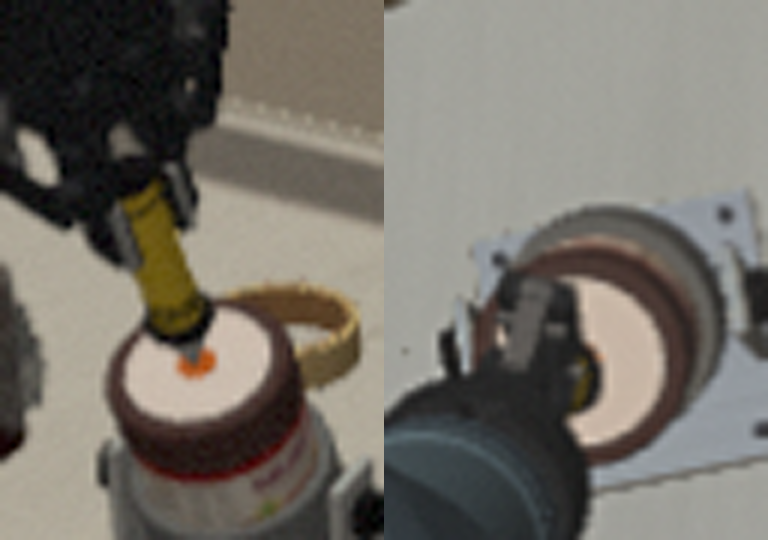

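The tip sits on the dot's centre at about (195,362). The push is about 3 N above baseline, steady and square to the disc, so I'm handing the job in.

```bash
python3 -c "
from workcell import arm
print(arm.finish_job())"
```

```text
the job is handed in; nothing more can be done
None
```

I handed the job in at about 14 s with the gripper holding the tester square on the orange dot, pushing at about 3 N with the plunger roughly half in; the judge returned no verdict.

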